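Clamp a wax blank in the crank vise

TASK

Swing the vise's folded crank handle up until it stands upright, then crank it clockwise (seen from above) until the jaws hold the loose wax block firmly, feeling for the resistance so that the soft wax is not crushed. Then fold the handle back down flat over the crank and leave the block clamped, without disturbing the other things on the bench.

Things in the scene. Friction and masses are not known exactly. Their poses are not given: they have to be found in the camera images.
- spindle (a point): Point on the vertical spindle axis of the small grey bench vise (fixed; base plate 100 x 330 mm), 96 mm above the bench, level with the handle's hinge pin. z up; y along the bed towards the jaws, which stand on its +y side, lower than 62 mm. Under it the gear head, 84 x 84 mm, 66 mm high; above that turns the crank (arm 14 mm wide, top 80 mm above the bench).
- handle_pin (a point): Middle of the hinge pin of the fold-down handle, at the outer end of the crank arm, 52 mm from the spindle axis and 96 mm above the bench. The pin is horizontal and square to the arm. Keep the arm clear of the hutch behind: its lower shelf overhangs 300 mm above the bench from x = 0.60 m on, and its right side panel stands at y = -0.39 m from x = 0.43 m on.
- knob_center (a point): Centre of the black ball knob, 24 mm diameter, on the free end of the handle's 9 mm stem, 43 mm from the pin; revolves freely about the stem. Folded: the stem lies along the arm towards the spindle, the knob 9 mm short of the spindle axis, 96 mm above the bench. Swung out: straight over the pin, 139 mm above the bench, 52 mm from the spindle axis.
- handle (a joint): Fold angle of the handle (rad): 0 folded flat (stop), 1.571 upright (stop). It is a friction hinge (0.05 N m, so about 1.2 N at the knob) and stays where it is left.
- crank (a joint): Crank angle (rad), grows clockwise seen from above. Starts between -1.2 and 1.2; the jaws close on the wax after 0.8 to 1.5 turns. Friction resists with 0.30 N m (6 N at the knob) and holds the clamping force when let go. Each newton on the wax adds 0.0064 N m (0.12 N at the knob).
- jaw_face (a point): Middle of the moving jaw's clamp face, 45 mm above the bench. It moves in the vise's +y direction, away from the spindle, by 6.37 mm for each rad of the crank (40 mm a turn). Opposite it a fixed jaw with a pad on rubber (25 N a mm); the pad's face is 205 mm from the spindle along +y, but shimmed, differently each time, by up to 4 mm either way.
- wax_center (a point): Centre of the green wax block, 32 x 61 x 18 mm, lying loose and roughly square on the bed (30 mm above the bench) between the jaws; gripped across its 32 mm (its x axis). Gripped firmly means 10 to 55 N; it is crushed at 70 N. Once both jaws touch it, about 0.5 mm more of jaw travel gives 10 N, 2 mm gives 50 N.
- charcoal: Bystander: black charcoal block, 45 x 71 x 22 mm, on the bench behind the vise's gear head; origin under its centre.
- tweezers: Bystander: steel tweezers, 135 mm, lying on the bench behind the vise; origin under its centre.
- flux_jar: Bystander: small jar, 46 mm wide, 41 mm high, beyond the jaw end of the vise; origin under its centre.
- plaster_block: Bystander: white plaster block, 48 x 71 x 42 mm, on the left of the vise; origin under its centre.
Not all that is in view belongs to the job. What is shaped like the part that bears wax_center but orange is not meant.

How it is judged:
By the outcome, as a careful person would: the job done as asked, in the order asked, and still so for the second after the job is handed in, with the robot touching nothing.
It also fails if it takes over 70 s, if anything falls off the work surface, if the arm or the gripper's body presses on something with over 40 N, if the wrist force passes 120 N, or if a joint passes its speed limit or range.

ROBOT

A 6-joint arm with a two-finger parallel gripper is mounted at the origin on a cart in front of the work surface, level with it; the furniture and walls round the work are solid. World frame = base frame: x ahead of the robot, y to its left, z up, the work surface at z = 0. Lengths are in mm, angles in rad, forces in N, time in s.
With the tool pointing down it reaches from about 325 to 775 mm from the base axis. Payload 5.5 kg.
Tool frame: the origin (TCP) lies on the centre line of the jaws, within the pads' length; the fingertips stand 19 mm ahead of it and the grasp point (between the pads) is the TCP; z points along the fingers, y is the direction in which the jaws open and shut (so a half turn about z gives the same grasp; the last joint's range is limited). The gripper opens to 85 mm and grips with 20 to 120 N. Pads are 22 mm wide; open, the fingers measure 114 mm over their backs; the gripper's body (76 mm by 85 mm) begins 54 mm behind the grasp point. The pads swing forward as they close: fully open they stand 13 mm farther back than shut.
Start: joints at [-1.264, 0.091, 1.231, -0, 1.82, -0.057], TCP at [213.497, -560.745, 250.275] pointing down, gripper open.
Joint ranges: [-2.87, 2.87], [-0.86, 2.18], [0.17, 2.46], [-1.51, 4.65], [0.06, 2.69], [-2.65, 2.65]. Speed limits (rad/s): [2.57, 2.57, 3.01, 3.14, 3.14, 3.14].

INTERFACE

Orientations are given as [roll, pitch, yaw] about the fixed x, y, z axes, in that order (R = Rz(yaw) Ry(pitch) Rx(roll)).
In Python, from station import ctrl gives the robot as it stands.
- The arm moves only by the tool arm_command, never from a script. Its arguments are lists of equal length, an entry for each row: "gripper": the gripper command: -1 is fully open, 1 is shut, values between are in proportion; "translation": the shift along the world's x, y, z in m, a list of three; "twist": the turn, a rotation vector about the world's x, y, z in degrees, a list of three. In form: {"gripper": [gripper, ...], "translation": [[x, y, z], ...], "twist": [[ax, ay, az], ...]}. A call has exactly 5 rows; each row is the pose to reach, as a shift and turn from the pose commanded when the call began; what a row does not reach only later rows make up. A row lasts 1/10 s, in which the tool goes at most 50 mm and 8.59 degrees, less where a joint would pass 70% of its speed; a pose out of reach is approached as far as the arm can. A call with a gripper value outside its range is refused whole. The fingers move at their own pace and stop on an object; "force" is the grip in N (left out, the last holds). Time passes only in rows, so rows that repeat a pose let the fingers close, or fill a call up. It gives the time, the measured TCP pose, the force and the opening at its end, in the units of the state.
- ctrl.state(): the state, without advancing time (a new reading comes with each control period).
- ctrl.capture(name): name is "side" or "top"; returns a dict with "pixels" (420x560x3 uint8, blue, green, red), "z_map" (420x560 float32, mm along the optical axis (not along the pixel's ray), 0 where there is no reading), "camera_matrix" (3x3 intrinsics, pixels), "eye" and "orientation" of the camera in the world. Camera axes: x right, y up, looking along -z (the intrinsics and any distortion apply to the point x, -y, -z); pixel columns grow to the right and rows downward; lengths in mm; the calibration is good to about 2 mm. A picture is of the moment at which its call begins.
- ctrl.close_job(): hands the job in, once; it reports no verdict.
Trained networks look in a picture, given as the dict that the camera call returned (one of the last four; its "shot" number tells which), for a name from the list of things; names that differ only in an ending like _2 or _b are one class to them, and where a whole thing is asked for, a point or a joint stands for the part that bears it (a point fixed in the world has none). Each returns a list of dicts, best first, with "score" (0 to 1); they miss things now and then, are a little off and sometimes report something else, mostly with a low value. They report only what shows in the picture. A call takes as long as a camera call. They do not tell look-alikes from the thing itself.
- ctrl.find_in(picture, target): "point" ([x, y, z] in mm, in world coordinates, good to about 4 mm: the middle of the surface that is visible of it).
- ctrl.masks_of(picture, target): "pixels" (420x560 bool, what is visible of it).
The state is a dict: "time": time; "q": joint angles; "joint_vel": joint speeds; "joint_efforts": joint torques, N m; "tool_pos": TCP position; "ee_rot": TCP orientation; "force": force on the tool from outside, world axes, zero at the start; "torque": the same for the moment, N m; "opening": opening from 0.0 (shut) to 1.0 (fully open).
Only numpy, scipy, OpenCV 4.12 (cv2) and the standard library are available. Lean on these libraries where they do the work, as an engineer would, in place of code of your own. Each camera call takes 0.05 s, during which the arm holds its last target. There are 200 camera calls.

## Working session

There is one attempt and no reset: what is moved stays moved. The work goes in short steps, Python scripts to look and compute and a tool call to move; the robot and the scene stay as the last step left them, time stands still between calls to the robot, and variables do not carry over. Pictures are saved under pics/ and viewed, about 8 in all and at most 12, crops included, and the job is handed in when it is done.

Besides the shell and the picture viewer there is one more tool, called after "Call:" by a JSON object that holds its "api" and its "payload", one argument or row to a line. arm_command: Moves the arm, as the interface text tells. Its arguments: {"type":"object","properties":{"gripper":{"type":"array","items":{"type":"number"}},"translation":{"type":"array","items":{"type":"array","items":{"type":"number"}}},"twist":{"type":"array","items":{"type":"array","items":{"type":"number"}}},"force":{"type":"number"}},"required":["gripper","translation","twist"]}

```bash
ls; mkdir -p pics; cat > h.py <<'E'
from station import ctrl
import numpy as np, cv2
def px2w(c,u,v,z=None):
    K=np.array(c["camera_matrix"]);R=np.array(c["orientation"],float);
    if R.shape!=(3,3):
        from scipy.spatial.transform import Rotation as Ro
        R=Ro.from_euler('xyz',R).as_matrix()
    d=R@np.array([(u-K[0,2])/K[0,0],-(v-K[1,2])/K[1,1],-1.])
    e=np.array(c["eye"],float)
    s=c["z_map"][int(round(v)),int(round(u))] if z is None else (z-e[2])/d[2]
    return e+s*d
E
python3 - <<'E'
from h import *
for n in("top","side"):
    c=ctrl.capture(n); cv2.imwrite(f"pics/{n}0.png",c["pixels"])
    print(n,c["eye"],np.round(c["orientation"],3).tolist(),[k for k in c])
    for t in["spindle","handle_pin","knob_center","jaw_face","wax_center","handle","crank","charcoal","tweezers","flux_jar","plaster_block"]:
        print(t,[(np.round(r["point"]).tolist(),round(r["score"],2)) for r in ctrl.find_in(c,t)[:3]])
print(ctrl.state())
E
```

```text
pics
top [ 384.53687069   -1.88424976 1015.19105113] [0.163, -0.043, -1.543] ['pixels', 'z_map', 'camera_matrix', 'eye', 'orientation', 'shot']
spindle [([509.0, -90.0, 46.0], 0.66), ([548.0, -26.0, 51.0], 0.59)]
handle_pin [([482.0, -184.0, 105.0], 0.76)]
knob_center [([474.0, -185.0, 106.0], 0.5)]
jaw_face [([513.0, -84.0, 53.0], 0.95)]
wax_center [([465.0, -321.0, 19.0], 0.98), ([546.0, -27.0, 53.0], 0.67), ([515.0, -82.0, 52.0], 0.62)]
handle [([483.0, -185.0, 101.0], 0.52)]
crank [([484.0, -187.0, 100.0], 0.8)]
charcoal [([551.0, -210.0, 21.0], 0.55), ([483.0, -184.0, 99.0], 0.35)]
tweezers [([608.0, -71.0, 6.0], 0.45)]
flux_jar [([620.0, 115.0, 44.0], 0.74)]
plaster_block [([448.0, 244.0, 45.0], 0.59)]
side [ 54.22470247 752.0774468  487.68966535] [1.166, -0.004, -2.562] ['pixels', 'z_map', 'camera_matrix', 'eye', 'orientation', 'shot']
spindle [([503.0, -67.0, 34.0], 0.64), ([542.0, -23.0, 47.0], 0.27)]
handle_pin [([476.0, -178.0, 94.0], 0.45)]
knob_center [([473.0, -173.0, 101.0], 0.62)]
jaw_face [([503.0, -71.0, 53.0], 0.83)]
wax_center [([457.0, -323.0, 15.0], 0.59), ([542
[... 315 characters left out ...]
, 28.0], 0.18)]
{'time': 1.2, 'q': array([-1.26371936e+00,  9.11111503e-02,  1.23068139e+00,  2.27647895e-06,
        1.81981532e+00, -5.66897511e-02]), 'joint_vel': array([ 9.09888092e-04, -1.69078447e-04, -1.37720283e-03,  7.64066152e-06,
        9.10351395e-05,  9.82092224e-04]), 'joint_efforts': array([-6.15448198e-05, -4.58468628e+01, -4.18092835e+01, -2.30670494e-04,
        1.06564232e-03,  9.38689169e-06]), 'tool_pos': array([ 213.48753493, -560.75063526,  250.27905178]), 'ee_rot': array([-3.14157760e+00, -3.06423857e-06,  3.63767281e-01]), 'force': array([-0.05669401,  0.53333351,  1.15276141]), 'torque': array([ 0.04256846, -0.03977095, -0.02093358]), 'opening': 0.9970413311976078}
```

View crops.

```bash
python3 - <<'E'
import cv2,numpy as np
a=cv2.imread("pics/top0.png");b=cv2.imread("pics/side0.png")
cv2.imwrite("pics/both.png",np.vstack([cv2.resize(a,(400,300)),cv2.resize(b,(400,300))]))
cv2.imwrite("pics/top_full.png",a)
E
```

```text
(no output)
```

View pics/top0.png

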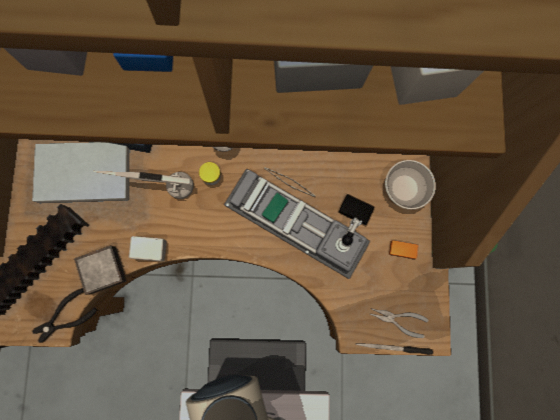

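View pics/side0.png

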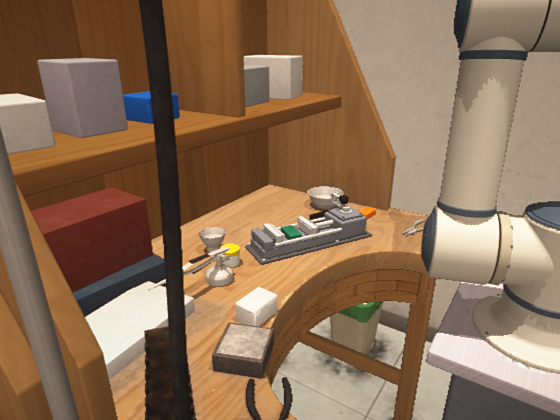

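```bash
cat >> h.py <<'E'
def cloud(c):
    K=np.array(c["camera_matrix"]);R=np.array(c["orientation"],float)
    if R.shape!=(3,3):
        from scipy.spatial.transform import Rotation as Ro
        R=Ro.from_euler('xyz',R).as_matrix()
    v,u=np.mgrid[:420,:560]; z=c["z_map"]
    d=np.stack([(u-K[0,2])/K[0,0],-(v-K[1,2])/K[1,1],-np.ones_like(z)],-1)*z[...,None]
    return d@R.T+np.array(c["eye"],float)
E
python3 - <<'E'
from h import *
c=ctrl.capture("top"); P=cloud(c); np.save("P0.npy",P)
im=c["pixels"]
print(np.array(c["camera_matrix"]), [k for k in c])
r=(P[...,0]>380)&(P[...,0]<620)&(P[...,1]>-280)&(P[...,1]<70)
hh=P[...,2]
m=np.zeros((420,560),bool); m[165:280,220:375]=True
bench=m&(hh<5)
print("bench z",np.median(P[...,2][bench]))
g=m&(hh>60)&(hh<73)&(P[...,1]<-110)
print("head",g.sum(),cv2.minAreaRect(P[g][:,:2].astype(np.float32)), np.median(P[g],0))
b=(m&(hh>5)&(hh<73)).astype(np.uint8); n,l,s,_=cv2.connectedComponentsWithStats(b); k=1+np.argmax(s[1:,4])
print("all",cv2.minAreaRect(P[l==k][:,:2].astype(np.float32)),s[k])
t=m&(hh>76)
for q in P[t][::3]: pass
kn=m&(im.max(-1)<45)&(hh>85); print("knob",kn.sum(),P[kn].mean(0),P[kn].max(0),P[kn].min(0))
ar=m&(hh>73)&~kn; print("arm",ar.sum(),np.round(P[ar]).tolist()[:80])
x=cv2.resize(im[165:285,220:380],None,fx=5,fy=5,interpolation=cv2.INTER_CUBIC); cv2.imwrite("pics/crop1.png",x)
E
```

```text
[[449.24183394   0.         280.02183873]
 [  0.         449.24183394 207.55163432]
 [  0.           0.           1.        ]] ['pixels', 'z_map', 'camera_matrix', 'eye', 'orientation', 'shot']
bench z -0.3630064912741773
head 838 ((468.6701965332031, -170.69346618652344), (78.76507568359375, 74.48929595947266), 56.795719146728516) [ 462.66228995 -168.16968627   65.78372138]
all ((519.7342529296875, -80.73863220214844), (329.7843017578125, 102.3464126586914), 61.378807067871094) [ 225  168  146  111 6030]
knob 107 [ 474.04809889 -171.92535736  129.60997854] [ 490.64452852   -1.88424976 1015.19105113] [ 384.53687069 -186.91442354   96.4706149 ]
arm 270 [[385.0, -2.0, 1015.0], [385.0, -2.0, 1015.0], [385.0, -2.0, 1015.0], [385.0, -2.0, 1015.0], [385.0, -2.0, 1015.0], [385.0, -2.0, 1015.0], [385.0, -2.0, 1015.0], [385.0, -2.0, 1015.0], [385.0, -2.0, 1015.0], [385.0, -2.0, 1015.0], [385.0, -2.0, 1015.0], [385.0, -2.0, 1015.0], [385.0, -2.0, 1015.0], [385.0, -2.0, 1015.0], [385.0, -2.0, 1015.0], [385.0, -2.0, 1015.0], [385.0, -2.0, 1015.0], [385.0, -2.0, 1015.0], [385.0, -2.0, 1015.0], [3
[... 723 characters left out ...]
.0, -190.0, 84.0], [514.0, -189.0, 98.0], [514.0, -191.0, 101.0], [514.0, -194.0, 98.0], [514.0, -195.0, 102.0], [514.0, -197.0, 100.0], [514.0, -200.0, 99.0], [514.0, -202.0, 98.0], [514.0, -204.0, 98.0], [514.0, -206.0, 101.0], [514.0, -189.0, 80.0], [513.0, -188.0, 93.0], [512.0, -189.0, 100.0], [512.0, -191.0, 101.0], [512.0, -193.0, 99.0], [512.0, -195.0, 100.0], [512.0, -197.0, 101.0], [512.0, -199.0, 101.0], [512.0, -202.0, 100.0], [512.0, -203.0, 102.0], [512.0, -205.0, 102.0], [513.0, -188.0, 73.0], [512.0, -189.0, 79.0], [512.0, -190.0, 85.0], [513.0, -193.0, 79.0], [510.0, -191.0, 101.0], [510.0, -194.0, 97.0], [509.0, -195.0, 103.0], [510.0, -197.0, 102.0], [510.0, -200.0, 98.0]]
```

View pics/crop1.png

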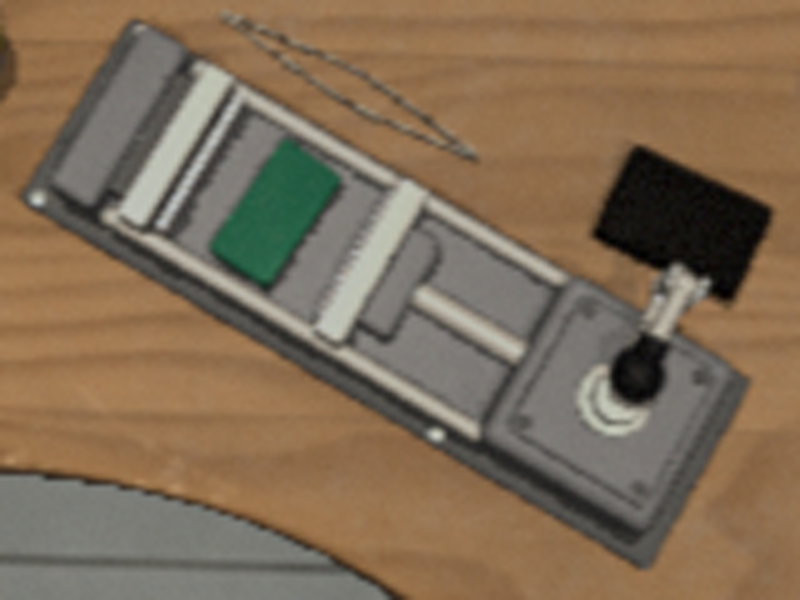

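```bash
python3 - <<'E'
from h import *
c=ctrl.capture("top")
f=lambda x,y,z:np.round(px2w(c,220+x/5-.4,165+y/5-.4,z),1)
print("head corners",[f(*p,66)[:2].tolist() for p in((575,285),(748,380),(640,525),(490,435))])
print("collar",f(612,400,78),"knob",f(637,373,96),"pin",f(683,285,96))
print("baseplate",[f(*p,8)[:2].tolist() for p in((138,22),(748,380),(645,567),(25,200))])
P=cloud(c);m=np.zeros((420,560),bool); m[200:260,330:375]=True
t=m&(P[...,2]>90)&(P[...,2]<125);X=P[t];print(t.sum())
k=X[(c["pixels"][t].max(-1)<70)];print("knob",len(k),k.mean(0),k.max(0),k.min(0))
y=np.array([.479,.878]);mid=np.array([519.7,-80.7]);
print("long extents wrt sp")
print("wax",f(277,213,40),"jaw near face",f(385,180,60),f(322,330,60))
print(ctrl.state()["time"])
E
```

```text
head corners [[515.9, -156.3], [477.5, -230.9], [414.8, -184.7], [450.7, -120.6]]
collar [ 466.1 -170.4   78. ] knob [ 476.  -177.4   96. ] pin [ 513.3 -196.6   96. ]
baseplate [[639.1, 37.4], [483.2, -244.9], [398.1, -198.2], [554.3, 85.1]]
220
knob 122 [ 477.53253936 -177.67963552  102.99067662] [ 516.82224783 -166.72595158  110.47484598] [ 464.11791815 -202.37602193   90.55000553]
long extents wrt sp
wax [547.  -28.3  40. ] jaw near face [559.8 -74.1  60. ] [493.6 -48.5  60. ]
1.3
```

Call:
{"api": "arm_command", "payload": {
  "gripper": [-0.2, -0.2, -0.2, -0.2, -0.2],
  "translation": [
    [0.026, 0.038, -0.008],
    [0.052, 0.077, -0.016],
    [0.078, 0.115, -0.024],
    [0.105, 0.154, -0.032],
    [0.131, 0.192, -0.04]
  ],
  "twist": [
    [0, 0, -5],
    [0, 0, -10],
    [0, 0, -15],
    [0, 0, -20],
    [0, 0, -25]
  ],
  "force": 40
}}

```text
time: 1.8
tool_pos: [345.2, -367.1, 210.1]
ee_rot: [3.141, -0.001, -0.076]
force: [0.7, 0.3, 0.6]
opening: 0.601
```

Call:
{"api": "arm_command", "payload": {
  "gripper": [-0.2, -0.2, -0.2, -0.2, -0.2],
  "translation": [
    [0.026, 0.038, -0.008],
    [0.052, 0.077, -0.016],
    [0.078, 0.115, -0.024],
    [0.105, 0.154, -0.032],
    [0.131, 0.192, -0.04]
  ],
  "twist": [
    [0, 0, -5],
    [0, 0, -10],
    [0, 0, -15],
    [0, 0, -20],
    [0, 0, -23.1]
  ]
}}

```text
time: 2.3
tool_pos: [476.3, -174.9, 170.3]
ee_rot: [-3.142, -0.001, -0.479]
force: [1.7, -1.0, -0.1]
opening: 0.604
```

Call:
{"api": "arm_command", "payload": {
  "gripper": [-0.2, -0.2, -0.2, -0.2, -0.2],
  "translation": [
    [0, 0, 0],
    [0, 0, 0],
    [0, 0, -0.01],
    [0, 0, -0.02],
    [0, 0, -0.03]
  ],
  "twist": [
    [0, 0, 0],
    [0, 0, 0],
    [0, 0, 0],
    [0, 0, 0],
    [0, 0, 0]
  ]
}}

```text
time: 2.8
tool_pos: [474.8, -177.8, 139.2]
ee_rot: [3.141, 0.0, -0.478]
force: [0.4, 0.3, 0.0]
opening: 0.599
```

Call:
{"api": "arm_command", "payload": {
  "gripper": [-0.2, -0.2, -0.2, -0.2, -0.2],
  "translation": [
    [0, 0, -0.015],
    [0, 0, -0.03],
    [0, 0, -0.042],
    [0, 0, -0.042],
    [0, 0, -0.042]
  ],
  "twist": [
    [0, 0, 0],
    [0, 0, 0],
    [0, 0, 0],
    [0, 0, 0],
    [0, 0, 0]
  ]
}}

```text
time: 3.3
tool_pos: [475.4, -176.7, 97.9]
ee_rot: [3.142, 0.001, -0.476]
force: [0.6, -0.1, -0.3]
opening: 0.601
```

```bash
python3 - <<'E'
from h import *
a=ctrl.capture("side")["pixels"][150:270,260:420];b=ctrl.capture("top")["pixels"][165:285,220:380]
cv2.imwrite("pics/c2.png",np.vstack([cv2.resize(x,(400,300),interpolation=cv2.INTER_CUBIC) for x in(a,b)]))
print(ctrl.state())
E
```

```text
{'time': 3.4, 'q': array([-4.22865436e-01, -1.36672701e-01,  1.72294166e+00,  2.27647500e-05,
        1.55397595e+00,  1.62354591e+00]), 'joint_vel': array([ 0.00091851, -0.00385166, -0.0045361 ,  0.00097128,  0.00182575,
       -0.0004123 ]), 'joint_efforts': array([-2.97941105e-02, -3.46514618e+01, -4.06160545e+01, -1.79296374e-03,
        8.31596815e-03, -2.80716949e-04]), 'tool_pos': array([ 475.93428026, -176.88488003,   99.09620595]), 'ee_rot': array([-3.14149886e+00, -1.34466529e-03, -4.75615449e-01]), 'force': array([-0.04027978,  0.1103592 ,  0.57720598]), 'torque': array([0.00359242, 0.03198663, 0.00636835]), 'opening': 0.6049800246623611}
```

View pics/c2.png

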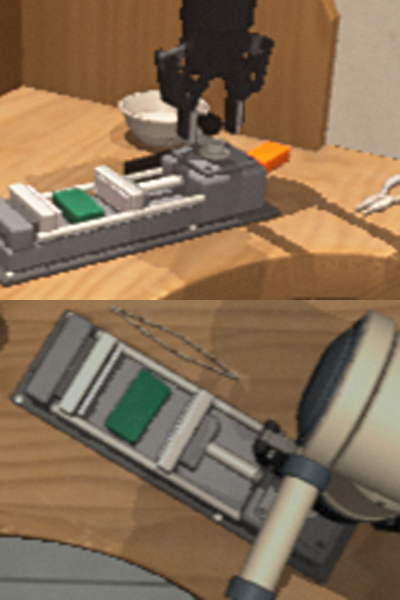

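Call:
{"api": "arm_command", "payload": {
  "gripper": [1, 1, 1, 1, 1],
  "translation": [
    [0, 0, 0],
    [0, 0, 0],
    [0, 0, 0],
    [0, 0, 0],
    [0, 0, 0]
  ],
  "twist": [
    [0, 0, 0],
    [0, 0, 0],
    [0, 0, 0],
    [0, 0, 0],
    [0, 0, 0]
  ],
  "force": 40
}}

```text
time: 3.9
tool_pos: [475.4, -177.7, 99.0]
ee_rot: [3.14, -0.001, -0.476]
force: [-3.4, -4.2, 4.0]
opening: 0.253
```

Call:
{"api": "arm_command", "payload": {
  "gripper": [1, 1, 1, 1, 1],
  "translation": [
    [0, -0.0011, 0.0067],
    [0.0014, -0.0019, 0.0133],
    [0.0037, -0.003, 0.0195],
    [0.0068, -0.0047, 0.0253],
    [0.0107, -0.0067, 0.0304]
  ],
  "twist": [
    [0, 0, 0],
    [0, 0, 0],
    [0, 0, 0],
    [0, 0, 0],
    [0, 0, 0]
  ]
}}

```text
time: 4.4
tool_pos: [485.7, -183.2, 128.7]
ee_rot: [3.141, 0.003, -0.476]
force: [-5.3, -1.1, -4.3]
opening: 0.25
```

Call:
{"api": "arm_command", "payload": {
  "gripper": [1, 1, 1, 1, 1],
  "translation": [
    [0.0046, -0.0024, 0.0044],
    [0.0097, -0.005, 0.0079],
    [0.0152, -0.0078, 0.0105],
    [0.0211, -0.0108, 0.0121],
    [0.027, -0.0139, 0.0126]
  ],
  "twist": [
    [0, 0, 0],
    [0, 0, 0],
    [0, 0, 0],
    [0, 0, 0],
    [0, 0, 0]
  ]
}}

```text
time: 4.9
tool_pos: [513.2, -197.4, 142.3]
ee_rot: [3.141, 0.001, -0.476]
force: [-7.5, -1.4, -1.0]
opening: 0.253
```

```bash
python3 - <<'E'
from h import *
c=ctrl.capture("side");a=c["pixels"][150:270,260:420]
cv2.imwrite("pics/c3.png",cv2.resize(a,(640,480),interpolation=cv2.INTER_CUBIC))
s=ctrl.state();print(s["tool_pos"],s["force"],s["torque"])
E
```

```text
[ 513.8854588  -197.85401017  142.2889755 ] [-4.39427156 -0.80296513 -0.85300385] [-0.12937995  0.89437123 -0.02023044]
```

View pics/c3.png

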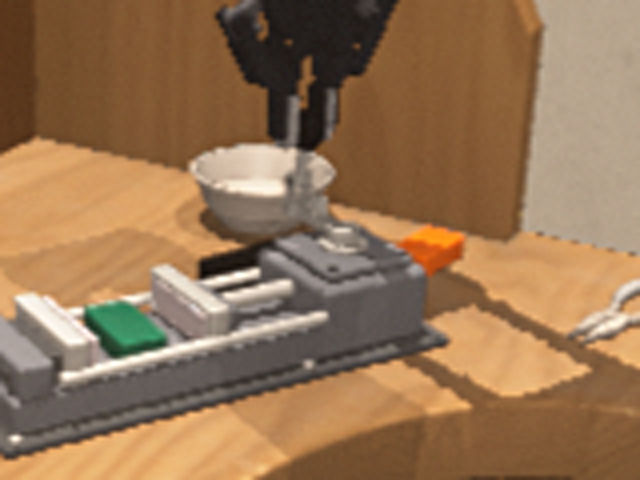

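Call:
{"api": "arm_command", "payload": {
  "gripper": [1, 1, 1, 1, 1],
  "translation": [
    [0.0009, -0.0005, 0],
    [0.0018, -0.0009, 0],
    [0.0027, -0.0014, 0],
    [0.0027, -0.0014, 0],
    [0.0027, -0.0014, 0]
  ],
  "twist": [
    [0, 0, 0],
    [0, 0, 0],
    [0, 0, 0],
    [0, 0, 0],
    [0, 0, 0]
  ]
}}

```text
time: 5.45
tool_pos: [515.9, -198.7, 142.3]
ee_rot: [-3.141, 0.0, -0.476]
force: [-6.5, 0.6, 0.1]
opening: 0.25
```

Call:
{"api": "arm_command", "payload": {
  "gripper": [1, 1, 1, 1, 1],
  "translation": [
    [0.0009, -0.0005, 0],
    [0.0018, -0.0009, 0],
    [0.0027, -0.0014, 0],
    [0.0027, -0.0014, 0],
    [0.0027, -0.0014, 0]
  ],
  "twist": [
    [0, 0, 0],
    [0, 0, 0],
    [0, 0, 0],
    [0, 0, 0],
    [0, 0, 0]
  ]
}}

```text
time: 5.95
tool_pos: [518.4, -200.2, 142.3]
ee_rot: [3.141, 0.0, -0.476]
force: [-6.5, -0.1, -0.1]
opening: 0.251
```

```bash
python3 - <<'E'
from h import *
c=ctrl.capture("side");a=c["pixels"][165:220,310:375]
cv2.imwrite("pics/c4.png",cv2.resize(a,None,fx=10,fy=10,interpolation=cv2.INTER_CUBIC))
K=np.array(c["camera_matrix"])
from scipy.spatial.transform import Rotation as Ro
R=np.array(c["orientation"]);R=Ro.from_euler('xyz',R).as_matrix() if R.shape!=(3,3) else R
def pr(p):
    q=R.T@(np.array(p)-c["eye"]);return np.round([(K[0,0]*q[0]/-q[2]+K[0,2]-310)*10,(-K[1,1]*q[1]/-q[2]+K[1,2]-165)*10])
sp=np.array([467,-172.7,0]);u=np.array([.889,-.458,0])
for r,z in((0,80),(52,80),(52,96),(52,139),(52,120),(58,139)): print(r,z,pr(sp+u*r+[0,0,z]))
s=ctrl.state();print(s["tool_pos"],s["force"],pr(s["tool_pos"]))
E
```

```text
0 80 [354. 417.]
52 80 [238. 355.]
52 96 [241. 300.]
52 139 [249. 151.]
52 120 [246. 217.]
58 139 [236. 145.]
[ 518.41334971 -200.16161102  142.26581791] [-6.27130242 -0.31722315 -0.70735432] [239. 132.]
```

View pics/c4.png

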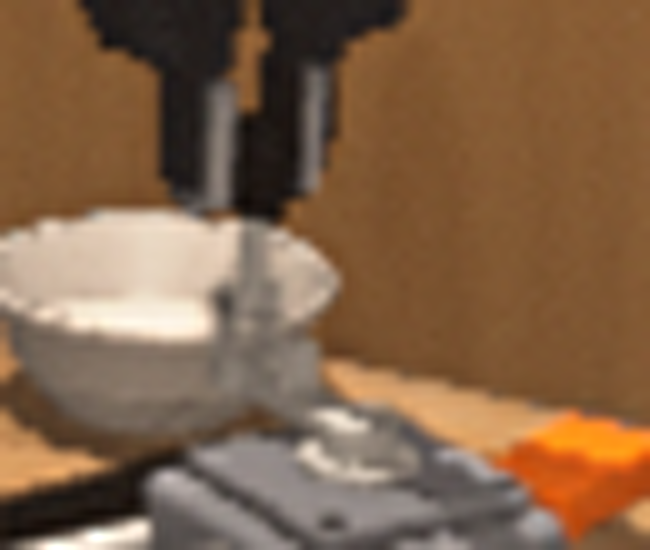

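Call:
{"api": "arm_command", "payload": {
  "gripper": [0.2, 0.2, 0.2, 0.2, 0.2],
  "translation": [
    [0, 0, 0],
    [0, 0, 0],
    [0, 0, 0],
    [-0.0025, 0.0013, -0.0005],
    [-0.0051, 0.0026, -0.001]
  ],
  "twist": [
    [0, 0, 0],
    [0, 0, 0],
    [0, 0, 0],
    [0, 0, 0],
    [0, 0, 0]
  ]
}}

```text
time: 6.5
tool_pos: [513.5, -197.4, 140.4]
ee_rot: [-3.141, -0.0, -0.476]
force: [1.0, 0.4, -0.2]
opening: 0.402
```

Call:
{"api": "arm_command", "payload": {
  "gripper": [0.2, 1, 1, 1, 1],
  "translation": [
    [0, 0, 0],
    [0, 0, 0],
    [0, 0, 0],
    [0, 0, 0],
    [0, 0, 0]
  ],
  "twist": [
    [0, 0, 0],
    [0, 0, 0],
    [0, 0, 0],
    [0, 0, 0],
    [0, 0, 0]
  ],
  "force": 100
}}

```text
time: 7.0
tool_pos: [513.5, -197.7, 140.7]
ee_rot: [3.141, -0.0, -0.476]
force: [-1.7, -0.7, 4.6]
opening: 0.23
```

```bash
python3 - <<'E'
from h import *
# crank offsets, 12 deg a row
sp=np.array([467,-172.7]);
for s0 in range(0,30,5):
    th=np.radians(-27.3-12*(s0+np.arange(6))); p=52*np.c_[np.cos(th),np.sin(th)]
    print(s0*12,np.round((p[1:]-p[0])/1000,4).tolist(), np.round(sp+p[-1],1))
E
```

```text
0 [[-0.006, -0.0091], [-0.0137, -0.0167], [-0.0228, -0.0226], [-0.033, -0.0264], [-0.0438, -0.0281]] [ 469.4 -224.6]
60 [[-0.0109, 0.0006], [-0.0213, 0.0035], [-0.031, 0.0085], [-0.0394, 0.0154], [-0.0462, 0.0238]] [ 423.2 -200.8]
120 [[-0.0049, 0.0097], [-0.0076, 0.0202], [-0.0082, 0.0311], [-0.0064, 0.0418], [-0.0024, 0.0519]] [ 420.8 -148.9]
180 [[0.006, 0.0091], [0.0137, 0.0167], [0.0228, 0.0226], [0.033, 0.0264], [0.0438, 0.0281]] [ 464.6 -120.8]
240 [[0.0109, -0.0006], [0.0213, -0.0035], [0.031, -0.0085], [0.0394, -0.0154], [0.0462, -0.0238]] [ 510.8 -144.6]
300 [[0.0049, -0.0097], [0.0076, -0.0202], [0.0082, -0.0311], [0.0064, -0.0418], [0.0024, -0.0519]] [ 513.2 -196.5]
```

Call:
{"api": "arm_command", "payload": {
  "gripper": [1, 1, 1, 1, 1],
  "translation": [
    [-0.006, -0.0091, 0],
    [-0.0137, -0.0167, 0],
    [-0.0228, -0.0226, 0],
    [-0.033, -0.0264, 0],
    [-0.0438, -0.0281, 0]
  ],
  "twist": [
    [0, 0, 0],
    [0, 0, 0],
    [0, 0, 0],
    [0, 0, 0],
    [0, 0, 0]
  ]
}}

```text
time: 7.5
tool_pos: [471.2, -226.2, 140.8]
ee_rot: [-3.14, -0.005, -0.475]
force: [8.3, -0.4, 1.1]
opening: 0.228
```

```bash
cat >> h.py <<'E'
def st():
    s=ctrl.state();p=s["tool_pos"];d=p[:2]-[467,-172.7];r=np.hypot(*d);e=d/r;t=np.array([e[1],-e[0]])
    print("t",s["time"],"p",np.round(p,1),"r",round(r,1),"th",round(np.degrees(np.arctan2(d[1],d[0])),1),"Frad %.1f Ftan(cw) %.1f Fz %.1f"%(s["force"][:2]@e,s["force"][:2]@t,s["force"][2]),"op",round(s["opening"],3))
E
python3 - <<'E'
from h import *
st()
a=ctrl.capture("side")["pixels"][165:250,270:375]
cv2.imwrite("pics/c5.png",cv2.resize(a,None,fx=7,fy=7,interpolation=cv2.INTER_CUBIC))
E
```

```text
t 7.5 p [ 471.2 -226.2  140.8] r 53.6 th -85.5 Frad 1.0 Ftan(cw) -8.3 Fz 1.1 op 0.228
```

View pics/c5.png

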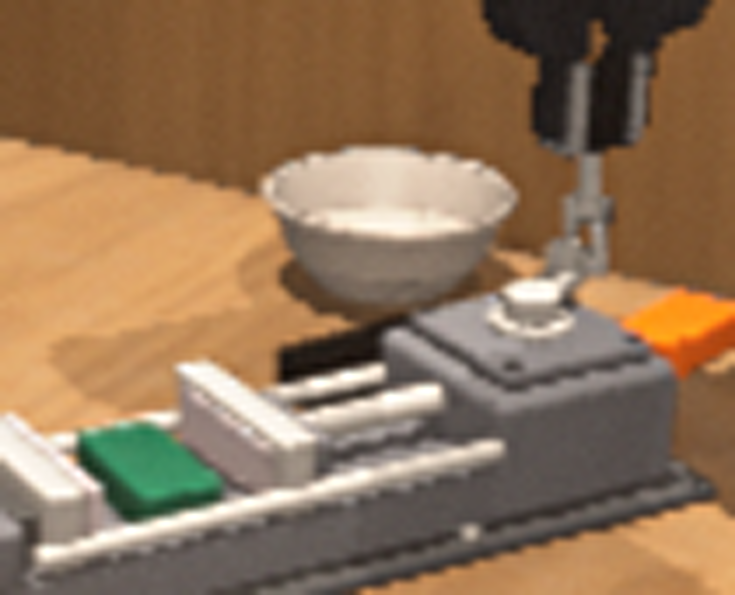

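Call:
{"api": "arm_command", "payload": {
  "gripper": [1, 1, 1, 1, 1],
  "translation": [
    [-0.0109, 0.0006, 0],
    [-0.0213, 0.0035, 0],
    [-0.031, 0.0085, 0],
    [-0.0394, 0.0154, 0],
    [-0.0462, 0.0238, 0]
  ],
  "twist": [
    [0, 0, 0],
    [0, 0, 0],
    [0, 0, 0],
    [0, 0, 0],
    [0, 0, 0]
  ]
}}

```text
time: 8.05
tool_pos: [424.9, -202.3, 140.8]
ee_rot: [-3.141, -0.005, -0.476]
force: [10.1, -2.9, -0.2]
opening: 0.231
```

```bash
python3 -c "
from h import *
st()"
```

```text
t 8.05 p [ 424.9 -202.3  140.8] r 51.5 th -144.9 Frad -6.6 Ftan(cw) -8.2 Fz -0.2 op 0.231
```

Call:
{"api": "arm_command", "payload": {
  "gripper": [1, 1, 1, 1, 1],
  "translation": [
    [-0.0049, 0.0097, 0],
    [-0.0076, 0.0202, 0],
    [-0.0082, 0.0311, 0],
    [-0.0064, 0.0418, 0],
    [-0.0024, 0.0519, 0]
  ],
  "twist": [
    [0, 0, 0],
    [0, 0, 0],
    [0, 0, 0],
    [0, 0, 0],
    [0, 0, 0]
  ]
}}

```text
time: 8.55
tool_pos: [422.5, -151.8, 140.8]
ee_rot: [3.139, -0.006, -0.477]
force: [7.9, -11.7, -1.5]
opening: 0.23
```

```bash
python3 -c "
from h import *
st()"
```

```text
t 8.55 p [ 422.5 -151.8  140.8] r 49.2 th 154.8 Frad -12.1 Ftan(cw) -7.3 Fz -1.5 op 0.23
```

Call:
{"api": "arm_command", "payload": {
  "gripper": [1, 1, 1, 1, 1],
  "translation": [
    [0.0066, 0.0085, 0],
    [0.0147, 0.0157, 0],
    [0.0242, 0.0212, 0],
    [0.0347, 0.0247, 0],
    [0.0456, 0.0263, 0]
  ],
  "twist": [
    [0, 0, 0],
    [0, 0, 0],
    [0, 0, 0],
    [0, 0, 0],
    [0, 0, 0]
  ]
}}

```text
time: 9.05
tool_pos: [465.8, -123.3, 140.7]
ee_rot: [3.141, 0.003, -0.476]
force: [-8.1, -0.8, 6.7]
opening: 0.23
```

```bash
cat >> h.py <<'E'
def jaws(tag):
    c=ctrl.capture("top");P=cloud(c);im=c["pixels"].astype(int)
    y=np.array([.479,.878]);sp=np.array([467.5,-173.5])
    S=(P[...,:2]-sp)@y; X=(P[...,:2]-sp)@np.array([y[1],-y[0]]); Z=P[...,2]
    base=(abs(X)<45)&(S>60)&(S<270)&(Z<100)
    w=base&(im[...,1]>im[...,2]+25)&(im[...,1]>im[...,0]+10)
    j=base&(abs(X)<25)&(im.min(-1)>140)&(Z>45)&(Z<75)
    # white strips along S
    h,e=np.histogram(S[j],bins=np.arange(60,272,2));
    seg=[(int(a),int(n)) for a,n in zip(e,h) if n>2]
    print(tag,"wax S p2,p50,p98",np.round(np.percentile(S[w],[2,50,98]),1),w.sum(),"white",seg)
    cv2.imwrite(f"pics/j_{tag}.png",cv2.resize(c["pixels"][165:265,220:340],None,fx=6,fy=6,interpolation=cv2.INTER_CUBIC))
    return c
E
python3 -c "
from h import *
st();jaws('a')"
```

```text
t 9.05 p [ 465.8 -123.3  140.7] r 49.4 th 91.4 Frad -0.6 Ftan(cw) -8.1 Fz 6.7 op 0.23
a wax S p2,p50,p98 [156.6 170.9 185. ] 360 white [(140, 19), (142, 21), (144, 22), (146, 22), (148, 20), (150, 15), (202, 13), (204, 21), (206, 3), (212, 21), (214, 22), (216, 19), (218, 21), (220, 21), (222, 17)]
```

Call:
{"api": "arm_command", "payload": {
  "gripper": [1, 1, 1, 1, 1],
  "translation": [
    [0.0109, -0.0006, 0],
    [0.0213, -0.0035, 0],
    [0.031, -0.0085, 0],
    [0.0394, -0.0154, 0],
    [0.0462, -0.0238, 0]
  ],
  "twist": [
    [0, 0, 0],
    [0, 0, 0],
    [0, 0, 0],
    [0, 0, 0],
    [0, 0, 0]
  ]
}}

```text
time: 9.6
tool_pos: [512.8, -146.1, 140.7]
ee_rot: [-3.139, 0.003, -0.474]
force: [-4.8, 5.0, 7.1]
opening: 0.229
```

```bash
python3 -c "
from h import *
st()"
```

```text
t 9.6 p [ 512.8 -146.1  140.7] r 53.0 th 30.1 Frad -1.7 Ftan(cw) -6.8 Fz 7.1 op 0.229
```

Call:
{"api": "arm_command", "payload": {
  "gripper": [1, 1, 1, 1, 1],
  "translation": [
    [0.0049, -0.0097, 0],
    [0.0076, -0.0202, 0],
    [0.0082, -0.0311, 0],
    [0.0064, -0.0418, 0],
    [0.0024, -0.0519, 0]
  ],
  "twist": [
    [0, 0, 0],
    [0, 0, 0],
    [0, 0, 0],
    [0, 0, 0],
    [0, 0, 0]
  ]
}}

```text
time: 10.1
tool_pos: [515.8, -197.8, 140.7]
ee_rot: [-3.138, 0.001, -0.474]
force: [-0.3, 8.4, 4.7]
opening: 0.23
```

```bash
python3 -c "
from h import *
st();jaws('b')"
```

```text
t 10.1 p [ 515.8 -197.8  140.7] r 54.9 th -27.2 Frad -4.1 Ftan(cw) -7.3 Fz 4.7 op 0.23
b wax S p2,p50,p98 [170.  184.7 200.9] 376 white [(130, 3), (152, 6), (154, 22), (156, 22), (158, 21), (160, 19), (162, 23), (164, 18), (202, 11), (204, 22), (212, 20), (214, 23), (216, 21), (218, 19), (220, 22), (222, 15)]
```

View pics/j_b.png

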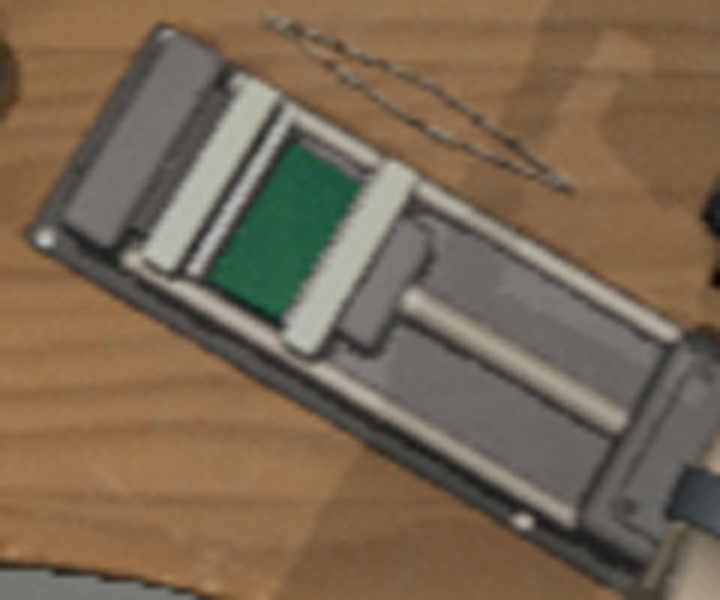

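```bash
python3 -c "
from h import *
st()
t0=-27.3
for k in range(16):
    th=np.radians(t0-5.73*np.array([k,k+.25,k+.5,k+.75,k+1]));p=52*np.c_[np.cos(th),np.sin(th)];print(k,np.round((p[1:]-p[0])/1000,4).tolist())"
```

```text
t 10.15 p [ 515.1 -199.2  140.8] r 54.9 th -28.9 Frad -4.3 Ftan(cw) -4.3 Fz 5.5 op 0.234
0 [[-0.0006, -0.0011], [-0.0012, -0.0023], [-0.0019, -0.0034], [-0.0026, -0.0045]]
1 [[-0.0007, -0.0011], [-0.0015, -0.0021], [-0.0022, -0.0032], [-0.003, -0.0042]]
2 [[-0.0008, -0.001], [-0.0017, -0.002], [-0.0026, -0.0029], [-0.0035, -0.0039]]
3 [[-0.0009, -0.0009], [-0.0019, -0.0018], [-0.0028, -0.0027], [-0.0038, -0.0035]]
4 [[-0.001, -0.0008], [-0.002, -0.0016], [-0.0031, -0.0024], [-0.0042, -0.0031]]
5 [[-0.0011, -0.0007], [-0.0022, -0.0014], [-0.0033, -0.0021], [-0.0044, -0.0027]]
6 [[-0.0012, -0.0006], [-0.0023, -0.0012], [-0.0035, -0.0017], [-0.0047, -0.0022]]
7 [[-0.0012, -0.0005], [-0.0024, -0.0009], [-0.0037, -0.0014], [-0.0049, -0.0018]]
8 [[-0.0012, -0.0004], [-0.0025, -0.0007], [-0.0038, -0.001], [-0.005, -0.0013]]
9 [[-0.0013, -0.0002], [-0.0026, -0.0004], [-0.0039, -0.0006], [-0.0051, -0.0007]]
10 [[-0.0013, -0.0001], [-0.0026, -0.0002], [-0.0039, -0.0002], [-0.0052, -0.0002]]
11 [[-0.0013, 0.0], [-0.0026, 0.0001], [-0.0039, 0.0002], [-0.0052, 0.0003]]
12 [[-0.0013, 0.0002], [-0.0026, 0.0003], [-0.0039, 0.0006], [-0.0051, 0.0008]]
13 [[-0.0013, 0.0003], [-0.0025, 0.0006], [-0.0038, 0.0009], [-0.005, 0.0013]]
14 [[-0.0012, 0.0004], [-0.0025, 0.0008], [-0.0037, 0.0013], [-0.0049, 0.0018]]
15 [[-0.0012, 0.0005], [-0.0024, 0.0011], [-0.0035, 0.0017], [-0.0047, 0.0023]]
```

Call:
{"api": "arm_command", "payload": {
  "gripper": [1, 1, 1, 1, 1],
  "translation": [
    [-0.0005, -0.0009, 0],
    [-0.001, -0.0018, 0],
    [-0.0015, -0.0027, 0],
    [-0.002, -0.0036, 0],
    [-0.0026, -0.0045, 0]
  ],
  "twist": [
    [0, 0, 0],
    [0, 0, 0],
    [0, 0, 0],
    [0, 0, 0],
    [0, 0, 0]
  ]
}}

```text
time: 10.65
tool_pos: [513.3, -202.2, 140.8]
ee_rot: [-3.138, 0.0, -0.474]
force: [0.7, 7.1, 4.1]
opening: 0.232
```

Call:
{"api": "arm_command", "payload": {
  "gripper": [1, 1, 1, 1, 1],
  "translation": [
    [-0.0006, -0.0009, 0],
    [-0.0012, -0.0017, 0],
    [-0.0018, -0.0026, 0],
    [-0.0024, -0.0034, 0],
    [-0.003, -0.0042, 0]
  ],
  "twist": [
    [0, 0, 0],
    [0, 0, 0],
    [0, 0, 0],
    [0, 0, 0],
    [0, 0, 0]
  ]
}}

```text
time: 11.15
tool_pos: [510.4, -206.3, 140.8]
ee_rot: [-3.138, 0.0, -0.474]
force: [1.3, 6.6, 4.7]
opening: 0.23
```

```bash
python3 -c "
from h import *
st();jaws('c')"
```

```text
t 11.15 p [ 510.4 -206.3  140.8] r 54.9 th -37.8 Frad -3.0 Ftan(cw) -6.0 Fz 4.7 op 0.23
c wax S p2,p50,p98 [171.3 185.8 201.7] 367 white [(128, 3), (132, 3), (154, 12), (156, 22), (158, 21), (160, 20), (162, 22), (164, 19), (166, 15), (202, 10), (204, 20), (206, 4), (212, 21), (214, 23), (216, 18), (218, 22), (220, 23), (222, 13)]
```

Call:
{"api": "arm_command", "payload": {
  "gripper": [1, 1, 1, 1, 1],
  "translation": [
    [-0.0007, -0.0008, 0],
    [-0.0014, -0.0016, 0],
    [-0.0021, -0.0024, 0],
    [-0.0028, -0.0031, 0],
    [-0.0035, -0.0039, 0]
  ],
  "twist": [
    [0, 0, 0],
    [0, 0, 0],
    [0, 0, 0],
    [0, 0, 0],
    [0, 0, 0]
  ]
}}

```text
time: 11.7
tool_pos: [507.0, -210.3, 140.8]
ee_rot: [-3.138, -0.0, -0.474]
force: [1.5, 6.8, 3.8]
opening: 0.231
```

```bash
python3 -c "
from h import *
st()"
```

```text
t 11.7 p [ 507.  -210.3  140.8] r 54.9 th -43.2 Frad -3.5 Ftan(cw) -6.0 Fz 3.8 op 0.231
```

Call:
{"api": "arm_command", "payload": {
  "gripper": [1, 1, 1, 1, 1],
  "translation": [
    [-0.0007, -0.0007, 0],
    [-0.0015, -0.0014, 0],
    [-0.0022, -0.0021, 0],
    [-0.003, -0.0028, 0],
    [-0.0038, -0.0035, 0]
  ],
  "twist": [
    [0, 0, 0],
    [0, 0, 0],
    [0, 0, 0],
    [0, 0, 0],
    [0, 0, 0]
  ]
}}

```text
time: 12.2
tool_pos: [503.3, -213.8, 140.8]
ee_rot: [-3.138, -0.0, -0.474]
force: [3.3, 6.0, 4.0]
opening: 0.229
```

```bash
python3 -c "
from h import *
st();jaws('d')"
```

```text
t 12.2 p [ 503.3 -213.8  140.8] r 54.9 th -48.5 Frad -2.3 Ftan(cw) -6.5 Fz 4.0 op 0.229
d wax S p2,p50,p98 [172.5 186.7 200.8] 364 white [(120, 3), (128, 3), (132, 3), (156, 22), (158, 20), (160, 22), (162, 20), (164, 22), (166, 19), (168, 8), (202, 10), (204, 18), (206, 4), (212, 22), (214, 22), (216, 19), (218, 21), (220, 22), (222, 14)]
```

Call:
{"api": "arm_command", "payload": {
  "gripper": [1, 1, 1, 1, 1],
  "translation": [
    [-0.0008, -0.0006, 0],
    [-0.0017, -0.0012, 0],
    [-0.0025, -0.0019, 0],
    [-0.0033, -0.0025, 0],
    [-0.0042, -0.0031, 0]
  ],
  "twist": [
    [0, 0, 0],
    [0, 0, 0],
    [0, 0, 0],
    [0, 0, 0],
    [0, 0, 0]
  ]
}}

```text
time: 12.75
tool_pos: [499.5, -216.9, 140.8]
ee_rot: [-3.138, -0.001, -0.474]
force: [4.0, 6.2, 4.2]
opening: 0.227
```

```bash
python3 -c "
from h import *
st()"
```

```text
t 12.75 p [ 499.5 -216.9  140.8] r 54.8 th -53.7 Frad -2.6 Ftan(cw) -6.9 Fz 4.2 op 0.227
```

Call:
{"api": "arm_command", "payload": {
  "gripper": [1, 1, 1, 1, 1],
  "translation": [
    [-0.0009, -0.0005, 0],
    [-0.0018, -0.0011, 0],
    [-0.0026, -0.0016, 0],
    [-0.0035, -0.0022, 0],
    [-0.0044, -0.0027, 0]
  ],
  "twist": [
    [0, 0, 0],
    [0, 0, 0],
    [0, 0, 0],
    [0, 0, 0],
    [0, 0, 0]
  ]
}}

```text
time: 13.25
tool_pos: [495.5, -219.4, 140.8]
ee_rot: [-3.137, -0.002, -0.474]
force: [6.5, 6.2, 4.2]
opening: 0.231
```

```bash
python3 -c "
from h import *
st();jaws('e')"
```

```text
t 13.25 p [ 495.5 -219.4  140.8] r 54.7 th -58.6 Frad -1.9 Ftan(cw) -8.8 Fz 4.2 op 0.231
e wax S p2,p50,p98 [173.6 187.8 201.7] 363 white [(116, 3), (120, 3), (128, 3), (130, 3), (136, 3), (156, 10), (158, 22), (160, 20), (162, 21), (164, 23), (166, 21), (168, 18), (202, 3), (204, 20), (206, 11), (212, 20), (214, 21), (216, 23), (218, 21), (220, 18), (222, 17)]
```

Call:
{"api": "arm_command", "payload": {
  "gripper": [1, 1, 1, 1, 1],
  "translation": [
    [-0.0008, -0.0004, 0],
    [-0.0016, -0.0007, 0],
    [-0.0023, -0.0011, 0],
    [-0.0031, -0.0014, 0],
    [-0.0039, -0.0018, 0]
  ],
  "twist": [
    [0, 0, 0],
    [0, 0, 0],
    [0, 0, 0],
    [0, 0, 0],
    [0, 0, 0]
  ]
}}

```text
time: 13.8
tool_pos: [492.1, -221.2, 140.8]
ee_rot: [-3.137, -0.003, -0.473]
force: [8.3, 7.3, 3.1]
opening: 0.23
```

```bash
python3 -c "
from h import *
st();jaws('f');st()"
```

```text
t 13.8 p [ 492.1 -221.2  140.8] r 54.6 th -62.7 Frad -2.6 Ftan(cw) -10.7 Fz 3.1 op 0.23
f wax S p2,p50,p98 [174.  188.3 202.2] 358 white [(110, 3), (120, 3), (126, 3), (128, 3), (130, 3), (136, 3), (156, 5), (158, 21), (160, 22), (162, 21), (164, 19), (166, 23), (168, 17), (204, 21), (206, 14), (212, 21), (214, 22), (216, 19), (218, 20), (220, 22), (222, 15)]
t 13.85 p [ 492.  -221.3  140.8] r 54.6 th -62.8 Frad -2.4 Ftan(cw) -10.8 Fz 1.9 op 0.234
```

Call:
{"api": "arm_command", "payload": {
  "gripper": [1, 1, 1, 1, 1],
  "translation": [
    [0.0004, 0.0002, 0],
    [0.0008, 0.0004, 0],
    [0.0011, 0.0005, 0],
    [0.0011, 0.0005, 0],
    [0.0011, 0.0005, 0]
  ],
  "twist": [
    [0, 0, 0],
    [0, 0, 0],
    [0, 0, 0],
    [0, 0, 0],
    [0, 0, 0]
  ]
}}

```text
time: 14.35
tool_pos: [492.3, -221.3, 140.8]
ee_rot: [-3.138, -0.002, -0.474]
force: [4.9, 6.1, 3.4]
opening: 0.228
```

```bash
python3 -c "
from h import *
st()"
```

```text
t 14.35 p [ 492.3 -221.3  140.8] r 54.8 th -62.5 Frad -3.2 Ftan(cw) -7.1 Fz 3.4 op 0.228
```

Call:
{"api": "arm_command", "payload": {
  "gripper": [1, 1, 1, 1, 1],
  "translation": [
    [0.0005, 0.0002, 0],
    [0.001, 0.0005, 0],
    [0.0012, 0.0006, 0],
    [0.0012, 0.0006, 0],
    [0.0012, 0.0006, 0]
  ],
  "twist": [
    [0, 0, 0],
    [0, 0, 0],
    [0, 0, 0],
    [0, 0, 0],
    [0, 0, 0]
  ]
}}

```text
time: 14.85
tool_pos: [492.6, -221.3, 140.7]
ee_rot: [-3.14, -0.0, -0.475]
force: [0.9, 4.2, 5.7]
opening: 0.228
```

```bash
python3 -c "
from h import *
st();jaws('g')"
```

```text
t 14.85 p [ 492.6 -221.3  140.7] r 54.9 th -62.3 Frad -3.3 Ftan(cw) -2.8 Fz 5.7 op 0.228
g wax S p2,p50,p98 [174.1 188.2 202.1] 359 white [(110, 3), (116, 3), (120, 3), (128, 3), (132, 3), (136, 3), (156, 7), (158, 21), (160, 21), (162, 20), (164, 22), (166, 23), (168, 18), (204, 19), (206, 16), (212, 22), (214, 22), (216, 19), (218, 21), (220, 22), (222, 14)]
```

Call:
{"api": "arm_command", "payload": {
  "gripper": [0.5, 0.3, 0, -0.2, -0.2],
  "translation": [
    [0, 0, 0],
    [0, 0, 0],
    [0, 0, 0],
    [0, 0, 0],
    [0, 0, 0]
  ],
  "twist": [
    [0, 0, 0],
    [0, 0, 0],
    [0, 0, 0],
    [0, 0, 0],
    [0, 0, 0]
  ]
}}

```text
time: 15.4
tool_pos: [491.9, -222.2, 139.8]
ee_rot: [3.141, 0.001, -0.476]
force: [-0.7, -0.2, -0.1]
opening: 0.601
```

```bash
python3 -c "
from h import *
st();jaws('h')
c=ctrl.capture('side');a=c['pixels'][160:225,305:385]
cv2.imwrite('pics/c6.png',cv2.resize(a,None,fx=9,fy=9,interpolation=cv2.INTER_CUBIC))
for t in('knob_center','handle_pin'): print(t,ctrl.find_in(c,t))"
```

```text
t 15.4 p [ 491.9 -222.2  139.8] r 55.4 th -63.3 Frad -0.1 Ftan(cw) 0.7 Fz -0.1 op 0.601
h wax S p2,p50,p98 [174.1 188.4 202.3] 360 white [(110, 3), (116, 3), (120, 3), (128, 3), (130, 3), (156, 7), (158, 21), (160, 20), (162, 23), (164, 20), (166, 20), (168, 19), (170, 4), (204, 19), (206, 16), (212, 20), (214, 23), (216, 18), (218, 24), (220, 17), (222, 18)]
knob_center [{'point': [485.8, -213.0, 141.8], 'score': 0.48}]
handle_pin [{'point': [487.3, -219.4, 132.5], 'score': 0.46}]
```

View pics/c6.png

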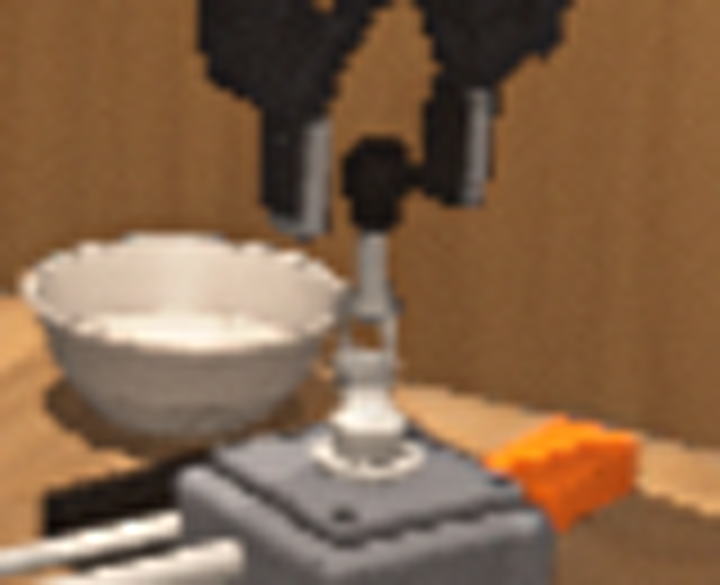

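```bash
python3 -c "
from h import *
c=ctrl.capture('side');im=c['pixels']
m=np.zeros((420,560),bool);m[172:186,342:352]=True
k=m&(im.max(-1)<60);v,u=np.nonzero(k);print(k.sum(),u.mean(),v.mean(),u.min(),u.max(),v.min(),v.max())
print(px2w(c,(u.min()+u.max())/2,(v.min()+v.max())/2,139.),px2w(c,347,180.2,139.))
P=cloud(c)[k];P=P[P[:,0]>300];print(np.median(P,0))
# spindle collar px
print('collar',px2w(c,305+368/9-.5,160+445/9-.5,76.))
"
```

```text
67 346.4776119402985 179.77611940298507 343 351 175 185
[ 486.4746774  -215.26368076  139.        ] [ 485.74308412 -213.71394025  139.        ]
[ 487.35916334 -214.31084683  141.0305919 ]
collar [ 464.29203533 -167.74299215   76.        ]
```

Call:
{"api": "arm_command", "payload": {
  "gripper": [-0.2, -0.2, -0.2, -0.2, -0.2],
  "translation": [
    [-0.0004, 0.0007, 0],
    [-0.0008, 0.0014, 0],
    [-0.0012, 0.002, 0],
    [-0.0012, 0.002, 0],
    [-0.0012, 0.002, 0]
  ],
  "twist": [
    [0, 0, 8],
    [0, 0, 16],
    [0, 0, 24],
    [0, 0, 32],
    [0, 0, 40]
  ]
}}

```text
time: 16.15
tool_pos: [491.0, -219.9, 140.3]
ee_rot: [3.141, 0.0, 0.228]
force: [0.0, -0.6, 1.0]
opening: 0.598
```

Call:
{"api": "arm_command", "payload": {
  "gripper": [-0.2, -0.2, -0.2, -0.2, -0.2],
  "translation": [
    [0, 0, 0],
    [0, 0, 0],
    [-0.0013, 0.0027, 0],
    [-0.0027, 0.0054, 0],
    [-0.004, 0.0081, 0]
  ],
  "twist": [
    [0, 0, 7],
    [0, 0, 14],
    [0, 0, 14],
    [0, 0, 14],
    [0, 0, 14]
  ]
}}

```text
time: 16.65
tool_pos: [486.8, -211.5, 140.3]
ee_rot: [-3.142, 0.0, 0.464]
force: [-0.4, -0.0, -0.3]
opening: 0.597
```

```bash
python3 -c "
from h import *
st();jaws('i')
c=ctrl.capture('side');a=c['pixels'][160:225,305:385]
cv2.imwrite('pics/c7.png',cv2.resize(a,None,fx=9,fy=9,interpolation=cv2.INTER_CUBIC))"
```

```text
t 16.65 p [ 486.8 -211.5  140.3] r 43.6 th -62.9 Frad -0.1 Ftan(cw) 0.4 Fz -0.3 op 0.597
i wax S p2,p50,p98 [174.1 188.3 202.3] 358 white [(62, 3), (66, 3), (68, 3), (116, 3), (120, 3), (128, 3), (132, 3), (156, 7), (158, 21), (160, 20), (162, 21), (164, 25), (166, 19), (168, 19), (170, 3), (204, 20), (206, 15), (212, 22), (214, 20), (216, 20), (218, 23), (220, 21), (222, 16)]
```

Call:
{"api": "arm_command", "payload": {
  "gripper": [-0.2, -0.2, -0.2, -0.2, -0.2],
  "translation": [
    [-0.0016, 0.0031, 0],
    [-0.0031, 0.0063, 0],
    [-0.0047, 0.0094, 0],
    [-0.0062, 0.0125, 0],
    [-0.0078, 0.0157, 0]
  ],
  "twist": [
    [0, 0, 0],
    [0, 0, 0],
    [0, 0, 0],
    [0, 0, 0],
    [0, 0, 0]
  ]
}}

```text
time: 17.25
tool_pos: [479.2, -196.0, 140.5]
ee_rot: [3.141, -0.0, 0.467]
force: [1.7, -0.2, 0.8]
opening: 0.598
```

```bash
python3 -c "
from h import *
st();jaws('k')"
```

```text
t 17.25 p [ 479.2 -196.   140.5] r 26.2 th -62.4 Frad 0.9 Ftan(cw) -1.4 Fz 0.8 op 0.598
k wax S p2,p50,p98 [174.1 188.3 202.4] 361 white [(60, 3), (62, 3), (66, 3), (68, 3), (72, 3), (78, 3), (86, 3), (90, 3), (120, 3), (128, 3), (132, 3), (136, 3), (156, 7), (158, 21), (160, 20), (162, 21), (164, 21), (166, 21), (168, 18), (170, 3), (204, 19), (206, 16), (212, 22), (214, 21), (216, 19), (218, 22), (220, 21), (222, 17)]
```

Call:
{"api": "arm_command", "payload": {
  "gripper": [-0.2, -0.2, -0.2, -0.2, -0.2],
  "translation": [
    [-0.0016, 0.0031, 0],
    [-0.0031, 0.0063, -0.0005],
    [-0.0047, 0.0094, -0.001],
    [-0.0062, 0.0125, -0.0015],
    [-0.0078, 0.0157, -0.002]
  ],
  "twist": [
    [0, 0, 0],
    [0, 0, 0],
    [0, 0, 0],
    [0, 0, 0],
    [0, 0, 0]
  ]
}}

```text
time: 17.8
tool_pos: [471.0, -180.4, 137.4]
ee_rot: [-3.141, 0.001, 0.467]
force: [1.8, -3.8, -5.1]
opening: 0.598
```

```bash
python3 -c "
from h import *
st();jaws('l')
c=ctrl.capture('side');a=c['pixels'][160:225,305:385]
cv2.imwrite('pics/c8.png',cv2.resize(a,None,fx=9,fy=9,interpolation=cv2.INTER_CUBIC))"
```

```text
t 17.8 p [ 471.  -180.4  137.4] r 8.6 th -62.3 Frad 4.2 Ftan(cw) 0.2 Fz -5.1 op 0.598
l wax S p2,p50,p98 [174.1 188.2 202.1] 359 white [(62, 3), (72, 3), (78, 3), (80, 3), (86, 3), (90, 3), (94, 3), (98, 4), (128, 3), (130, 3), (136, 3), (156, 7), (158, 20), (160, 20), (162, 22), (164, 21), (166, 23), (168, 16), (170, 4), (204, 16), (206, 18), (212, 21), (214, 18), (216, 19), (218, 24), (220, 19), (222, 16)]
```

View pics/c8.png

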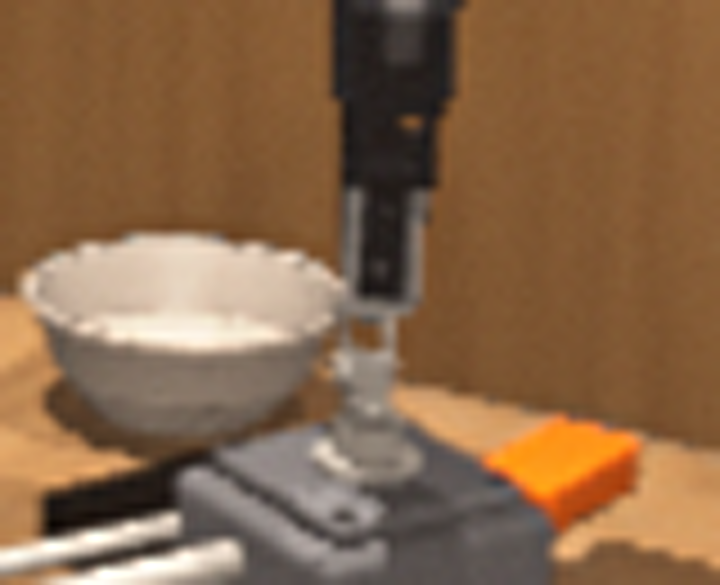

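Call:
{"api": "arm_command", "payload": {
  "gripper": [-0.2, -0.2, -0.2, -0.2, -0.2],
  "translation": [
    [0.0018, -0.0036, 0],
    [0.0036, -0.0072, 0.002],
    [0.0036, -0.0072, 0.015],
    [0.003, -0.006, 0.03],
    [0.0025, -0.0054, 0.042]
  ],
  "twist": [
    [0, 0, 0],
    [0, 0, 0],
    [0, 0, 0],
    [0, 0, 0],
    [0, 0, 0]
  ]
}}

```text
time: 18.4
tool_pos: [474.3, -185.9, 182.8]
ee_rot: [3.14, -0.001, 0.467]
force: [-0.4, 1.3, 0.3]
opening: 0.592
```

Call:
{"api": "arm_command", "payload": {
  "gripper": [1, 1, 1, 1, 1],
  "translation": [
    [0, 0, 0],
    [0, 0, 0],
    [0, 0, 0],
    [0, 0, 0],
    [0, 0, 0]
  ],
  "twist": [
    [0, 0, 0],
    [0, 0, 0],
    [0, 0, 0],
    [0, 0, 0],
    [0, 0, 0]
  ],
  "force": 30
}}

```text
time: 18.9
tool_pos: [473.7, -185.7, 179.6]
ee_rot: [-3.141, 0.001, 0.467]
force: [0.3, 0.2, -0.7]
opening: 0.001
```

Call:
{"api": "arm_command", "payload": {
  "gripper": [1, 1, 1, 1, 1],
  "translation": [
    [0, 0, -0.007],
    [0, 0, -0.014],
    [0, 0, -0.02],
    [0, 0, -0.026],
    [0, 0, -0.032]
  ],
  "twist": [
    [0, 0, 0],
    [0, 0, 0],
    [0, 0, 0],
    [0, 0, 0],
    [0, 0, 0]
  ]
}}

```text
time: 19.4
tool_pos: [473.2, -182.6, 150.4]
ee_rot: [-3.135, -0.002, 0.469]
force: [-15.2, 21.7, 28.0]
opening: -0.004
```

```bash
python3 -c "
from h import *
st();jaws('m')
c=ctrl.capture('side');a=c['pixels'][160:225,305:385]
cv2.imwrite('pics/c9.png',cv2.resize(a,None,fx=9,fy=9,interpolation=cv2.INTER_CUBIC))"
```

```text
t 19.4 p [ 473.2 -182.6  150.4] r 11.7 th -58.2 Frad -26.5 Ftan(cw) 1.5 Fz 28.0 op -0.004
m wax S p2,p50,p98 [174.1 188.4 202.4] 359 white [(60, 4), (66, 3), (68, 3), (72, 3), (78, 3), (80, 3), (86, 3), (90, 3), (98, 4), (128, 3), (132, 3), (136, 3), (156, 6), (158, 22), (160, 21), (162, 22), (164, 21), (166, 20), (168, 19), (170, 4), (204, 20), (206, 14), (212, 21), (214, 22), (216, 21), (218, 22), (220, 19), (222, 16)]
```

Call:
{"api": "arm_command", "payload": {
  "gripper": [1, 1, 1, 1, 1],
  "translation": [
    [0, 0, 0.008],
    [0, 0, 0.018],
    [0, 0, 0.028],
    [0, 0, 0.028],
    [0, 0, 0.028]
  ],
  "twist": [
    [0, 0, 0],
    [0, 0, 0],
    [0, 0, 0],
    [0, 0, 0],
    [0, 0, 0]
  ]
}}

```text
time: 20.0
tool_pos: [474.0, -186.2, 176.4]
ee_rot: [3.141, -0.0, 0.466]
force: [0.4, 0.5, -0.2]
opening: 0.0
```

```bash
python3 -c "
from h import *
st();jaws('n')
c=ctrl.capture('side');a=c['pixels'][160:225,305:385]
cv2.imwrite('pics/c10.png',cv2.resize(a,None,fx=9,fy=9,interpolation=cv2.INTER_CUBIC))
P=cloud(c);im=c['pixels'];m=np.zeros((420,560),bool);m[165:215,330:365]=True
sp=np.array([467.5,-173.3]);e=np.array([.446,-.895])
off=np.array([2.7,-5.])
for v in range(168,205,2):
    r=[]
    for u in range(338,358):
        if im[v,u].max()<60 and P[v,u,0]>300: r.append((u,round((P[v,u,:2]+off-sp)@e),round(P[v,u,2])))
    print(v,r)
"
```

```text
t 20.0 p [ 474.  -186.2  176.4] r 15.2 th -62.4 Frad -0.3 Ftan(cw) -0.5 Fz -0.2 op 0.0
n wax S p2,p50,p98 [174.1 188.3 202.2] 361 white [(60, 3), (64, 3), (68, 3), (72, 3), (78, 3), (86, 3), (90, 3), (92, 3), (98, 4), (132, 3), (136, 3), (156, 7), (158, 19), (160, 21), (162, 22), (164, 20), (166, 22), (168, 17), (170, 4), (204, 19), (206, 16), (212, 21), (214, 20), (216, 22), (218, 17), (220, 23), (222, 15)]
168 [(346, 6, 186), (347, 7, 186), (348, 11, 185), (349, 7, 186), (350, 7, 186)]
170 [(346, 8, 180), (347, 12, 179), (348, 10, 180), (349, 6, 181)]
172 [(346, 8, 175), (347, 12, 174), (349, 9, 175)]
174 [(346, 5, 170), (347, 8, 169), (348, 5, 171), (349, 7, 170)]
176 []
178 []
180 []
182 []
184 []
186 [(344, 22, 132), (345, 18, 133), (346, 19, 133), (347, 17, 134), (348, 21, 133), (349, 21, 133)]
188 [(343, 20, 127), (344, 15, 129), (345, 17, 128), (346, 15, 129), (347, 17, 128), (348, 17, 129), (349, 15, 129), (350, 21, 127)]
190 [(343, 16, 123), (344, 15, 123), (345, 16, 123), (346, 13, 124), (347, 9, 126), (348, 14, 124), (349, 14, 124), (350, 18, 123)]
192 [(344, 17, 117), (345, 16, 117), (346, 15, 118), (347, 15, 118), (348, 11, 119)]
194 []
196 []
198 []
200 []
202 []
204 []
```

View pics/c10.png

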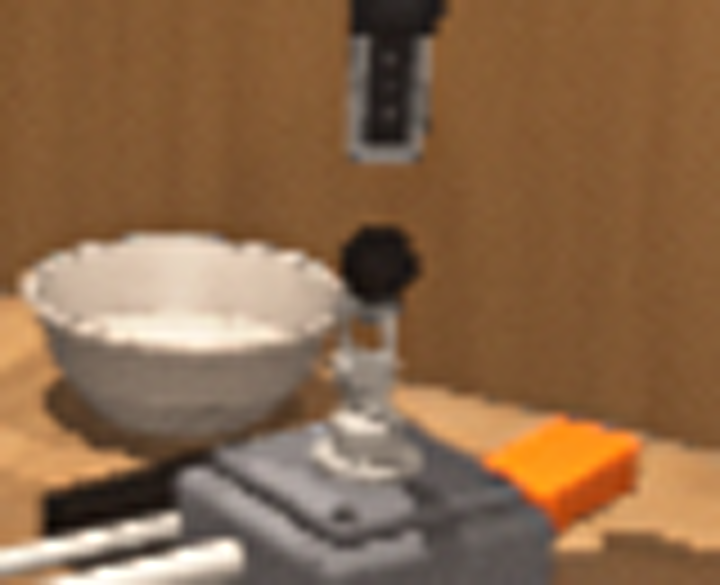

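Call:
{"api": "arm_command", "payload": {
  "gripper": [1, 1, 1, 1, 1],
  "translation": [
    [0.0032, -0.0065, 0],
    [0.0065, -0.0131, 0],
    [0.0065, -0.0131, -0.004],
    [0.0065, -0.0131, -0.009],
    [0.0065, -0.0131, -0.013]
  ],
  "twist": [
    [0, 0, 0],
    [0, 0, 0],
    [0, 0, 0],
    [0, 0, 0],
    [0, 0, 0]
  ]
}}

```text
time: 20.6
tool_pos: [480.2, -198.9, 162.4]
ee_rot: [-3.141, 0.001, 0.467]
force: [-0.1, -0.1, -0.3]
opening: 0.001
```

Call:
{"api": "arm_command", "payload": {
  "gripper": [1, 1, 1, 1, 1],
  "translation": [
    [-0.0014, 0.0027, -0.0036],
    [-0.0027, 0.0054, -0.0072],
    [-0.0037, 0.0074, -0.0102],
    [-0.0047, 0.0094, -0.0132],
    [-0.0047, 0.0094, -0.0132]
  ],
  "twist": [
    [0, 0, 0],
    [0, 0, 0],
    [0, 0, 0],
    [0, 0, 0],
    [0, 0, 0]
  ]
}}

```text
time: 21.1
tool_pos: [475.5, -189.0, 150.0]
ee_rot: [-3.141, -0.0, 0.467]
force: [-0.1, -0.1, 0.1]
opening: 0.001
```

```bash
python3 -c "
from h import *
st();jaws('o')"
```

```text
t 21.1 p [ 475.5 -189.   150. ] r 18.4 th -62.3 Frad 0.0 Ftan(cw) 0.1 Fz 0.1 op 0.001
o wax S p2,p50,p98 [174.1 188.4 202.4] 362 white [(60, 3), (62, 3), (66, 3), (68, 3), (72, 3), (78, 3), (86, 3), (90, 3), (98, 3), (124, 3), (126, 3), (128, 3), (130, 3), (136, 3), (156, 7), (158, 20), (160, 21), (162, 21), (164, 21), (166, 19), (168, 19), (170, 4), (204, 22), (206, 15), (212, 22), (214, 21), (216, 19), (218, 21), (220, 21), (222, 16)]
```

```bash
cat >> h.py <<'E'
def knob():
    c=ctrl.capture("side");im=c['pixels'];P=cloud(c)
    sp=np.array([467.5,-173.3]);e=np.array([.446,-.895]);off=np.array([2.7,-5.])
    for v in range(172,208,2):
        r=[(round(float((P[v,u,:2]+off-sp)@e)),round(float(P[v,u,2]))) for u in range(338,358) if im[v,u].max()<60 and P[v,u,0]>300]
        us=[u for u in range(338,358) if im[v,u].max()<60]
        if r: print(v,us[0],us[-1],np.median(r,0))
    return c
E
python3 -c "
from h import *
c=knob()
cv2.imwrite('pics/c11.png',cv2.resize(c['pixels'][160:225,305:385],None,fx=9,fy=9,interpolation=cv2.INTER_CUBIC))"
```

```text
172 344 351 [ -4.5 178.5]
174 345 349 [ 11. 169.]
176 345 349 [ 12. 163.]
178 345 349 [ 11. 158.]
180 345 349 [ 11. 152.]
182 345 349 [ 13. 146.]
184 345 348 [ 12. 141.]
188 343 349 [ 15. 129.]
190 343 350 [ 15.5 123.5]
192 343 349 [ 13. 118.]
194 345 348 [ 13. 113.]
```

Call:
{"api": "arm_command", "payload": {
  "gripper": [1, 1, 1, 1, 1],
  "translation": [
    [-0.0002, 0.0004, -0.0018],
    [-0.0004, 0.0008, -0.0037],
    [-0.0006, 0.0012, -0.0055],
    [-0.0008, 0.0016, -0.0075],
    [-0.0008, 0.0016, -0.0075]
  ],
  "twist": [
    [0, 0, 0],
    [0, 0, 0],
    [0, 0, 0],
    [0, 0, 0],
    [0, 0, 0]
  ]
}}

```text
time: 21.7
tool_pos: [474.8, -187.6, 142.4]
ee_rot: [-3.141, 0.0, 0.467]
force: [-0.0, 1.4, 1.7]
opening: -0.001
```

```bash
python3 -c "
from h import *
st();c=knob()"
```

```text
t 21.7 p [ 474.8 -187.6  142.4] r 16.8 th -62.4 Frad -1.3 Ftan(cw) -0.6 Fz 1.7 op -0.001
172 343 352 [ -9. 180.]
174 343 352 [ -9. 175.]
176 345 349 [  7. 164.]
178 345 349 [  9. 159.]
180 345 349 [ 10. 153.]
182 345 349 [ 11. 147.]
184 345 348 [ 10. 142.]
186 345 348 [  9.5 136.5]
190 344 345 [ 17.5 122. ]
192 343 349 [ 10. 120.]
194 343 349 [  9. 115.]
196 343 349 [  9. 109.]
```

Call:
{"api": "arm_command", "payload": {
  "gripper": [1, 1, 1, 1, 1],
  "translation": [
    [-0.0003, 0.0006, -0.002],
    [-0.0005, 0.0011, -0.004],
    [-0.0008, 0.0016, -0.006],
    [-0.001, 0.002, -0.008],
    [-0.001, 0.002, -0.008]
  ],
  "twist": [
    [0, 0, 0],
    [0, 0, 0],
    [0, 0, 0],
    [0, 0, 0],
    [0, 0, 0]
  ]
}}

```text
time: 22.25
tool_pos: [473.7, -186.0, 133.9]
ee_rot: [-3.141, 0.001, 0.467]
force: [0.1, -0.4, 0.2]
opening: 0.001
```

Call:
{"api": "arm_command", "payload": {
  "gripper": [1, 1, 1, 1, 1],
  "translation": [
    [-0.0001, 0.0002, -0.0015],
    [-0.0002, 0.0004, -0.003],
    [-0.0003, 0.0006, -0.0045],
    [-0.0004, 0.0008, -0.006],
    [-0.0004, 0.0008, -0.006]
  ],
  "twist": [
    [0, 0, 0],
    [0, 0, 0],
    [0, 0, 0],
    [0, 0, 0],
    [0, 0, 0]
  ]
}}

```text
time: 22.75
tool_pos: [473.4, -185.1, 128.2]
ee_rot: [-3.141, 0.0, 0.467]
force: [-0.3, -0.9, 0.6]
opening: -0.002
```

```bash
python3 -c "
from h import *
st();c=knob();jaws('p')"
```

```text
t 22.75 p [ 473.4 -185.1  128.2] r 14.0 th -62.8 Frad 0.6 Ftan(cw) 0.6 Fz 0.6 op -0.002
172 342 353 [-35. 188.]
174 343 352 [-28.5 181. ]
176 343 352 [-24. 175.]
178 343 351 [-11. 165.]
180 343 352 [-12. 160.]
182 345 349 [  5. 149.]
184 345 349 [  8. 142.]
186 345 348 [  7.5 137. ]
188 345 348 [  6. 132.]
190 345 348 [  8. 126.]
192 344 348 [  7. 121.]
196 343 348 [ 11.  108.5]
198 342 349 [  7.5 103.5]
200 343 349 [ 6. 99.]
202 343 347 [ 7. 92.]
p wax S p2,p50,p98 [174.1 188.4 202.3] 362 white [(60, 3), (62, 3), (68, 4), (72, 3), (78, 3), (86, 3), (90, 3), (98, 3), (128, 3), (132, 3), (156, 5), (158, 22), (160, 20), (162, 23), (164, 20), (166, 22), (168, 17), (170, 4), (204, 19), (206, 17), (212, 18), (214, 24), (216, 20), (218, 23), (220, 19), (222, 16)]
```

Call:
{"api": "arm_command", "payload": {
  "gripper": [1, 1, 1, 1, 1],
  "translation": [
    [0, 0, -0.0008],
    [0, 0, -0.0016],
    [0, 0, -0.0024],
    [0, 0, -0.003],
    [0, 0, -0.003]
  ],
  "twist": [
    [0, 0, 0],
    [0, 0, 0],
    [0, 0, 0],
    [0, 0, 0],
    [0, 0, 0]
  ]
}}

```text
time: 23.35
tool_pos: [473.8, -185.0, 126.5]
ee_rot: [3.141, -0.001, 0.467]
force: [-0.3, 2.5, 4.3]
opening: 0.001
```

Call:
{"api": "arm_command", "payload": {
  "gripper": [1, 1, 1, 1, 1],
  "translation": [
    [0, 0, -0.001],
    [0, 0, -0.002],
    [0, 0, -0.003],
    [0, 0, -0.003],
    [0, 0, -0.003]
  ],
  "twist": [
    [0, 0, 0],
    [0, 0, 0],
    [0, 0, 0],
    [0, 0, 0],
    [0, 0, 0]
  ]
}}

```text
time: 23.85
tool_pos: [474.5, -184.7, 125.8]
ee_rot: [3.14, -0.003, 0.467]
force: [-2.7, 4.9, 13.9]
opening: 0.001
```

Force rises stiffly: the handle is at its folded stop. Retract straight up and check.

Call:
{"api": "arm_command", "payload": {
  "gripper": [1, 1, 1, 1, 1],
  "translation": [
    [0, 0, 0.004],
    [0, 0, 0.02],
    [0, 0, 0.05],
    [0, 0, 0.08],
    [0, 0, 0.11]
  ],
  "twist": [
    [0, 0, 0],
    [0, 0, 0],
    [0, 0, 0],
    [0, 0, 0],
    [0, 0, 0]
  ]
}}

```text
time: 24.35
tool_pos: [473.3, -185.3, 234.2]
ee_rot: [3.141, 0.0, 0.467]
force: [0.5, -0.2, 0.2]
opening: -0.003
```

Call:
{"api": "arm_command", "payload": {
  "gripper": [1, 1, 1, 1, 1],
  "translation": [
    [-0.025, -0.035, 0],
    [-0.05, -0.07, 0],
    [-0.075, -0.105, 0],
    [-0.1, -0.14, 0],
    [-0.125, -0.175, 0]
  ],
  "twist": [
    [0, 0, 0],
    [0, 0, 0],
    [0, 0, 0],
    [0, 0, 0],
    [0, 0, 0]
  ]
}}

```text
time: 24.85
tool_pos: [347.2, -361.5, 233.3]
ee_rot: [3.141, 0.0, 0.467]
force: [1.0, 0.5, -0.6]
opening: 0.0
```

```bash
python3 -c "
from h import *
st();c=knob();d=jaws('q')
a=cv2.resize(c['pixels'][165:245,270:390],(500,333),interpolation=cv2.INTER_CUBIC)
b=cv2.resize(d['pixels'][165:285,220:380],(500,375),interpolation=cv2.INTER_CUBIC)
x=np.vstack([a,b]);x=cv2.resize(x,None,fx=.84,fy=.84);print(x.shape);cv2.imwrite('pics/fin.png',x)"
```

```text
t 24.85 p [ 347.2 -361.5  233.3] r 223.6 th -122.4 Frad -0.9 Ftan(cw) -0.6 Fz -0.6 op 0.0
196 344 346 [ 13. 107.]
198 343 349 [  7.5 104. ]
200 342 349 [ 6. 99.]
202 343 348 [ 5.  93.5]
q wax S p2,p50,p98 [174.  188.2 202.3] 361 white [(60, 4), (64, 3), (66, 3), (68, 3), (70, 3), (76, 3), (78, 3), (80, 3), (82, 3), (86, 3), (90, 3), (92, 3), (94, 3), (98, 4), (100, 3), (102, 3), (106, 3), (108, 3), (110, 3), (112, 3), (116, 3), (118, 3), (120, 3), (124, 3), (126, 3), (128, 3), (130, 3), (136, 3), (156, 9), (158, 21), (160, 20), (162, 20), (164, 21), (166, 24), (168, 15), (170, 7), (204, 23), (206, 14), (212, 21), (214, 22), (216, 21), (218, 22), (220, 21), (222, 17), (224, 3)]
(595, 420, 3)
```

View pics/fin.png

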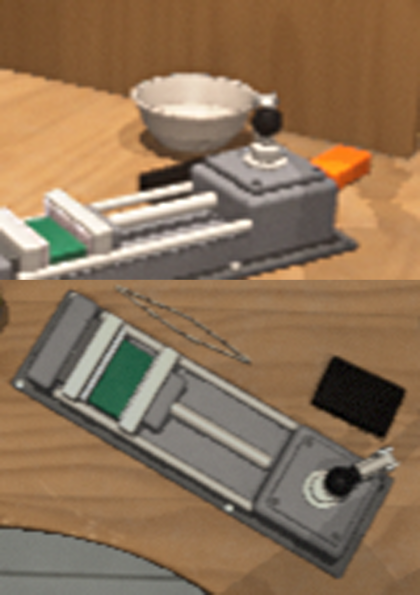

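```bash
python3 -c "
from h import *
c=ctrl.capture('top');P=cloud(c);im=c['pixels']
m=np.zeros((420,560),bool);m[225:260,335:375]=True
k=m&(im.max(-1)<45)&(P[...,2]>85)&(P[...,2]<150);print(k.sum(),np.percentile(P[k][:,2],[5,50,90,99]))
v,u=np.nonzero(k);print(px2w(c,u.mean(),v.mean(),96.))
ctrl.close_job()"
```

```text
106 [ 97.93936706 103.90929992 107.46377325 110.12428479]
[ 472.02104117 -183.6016557    96.        ]
the job is handed in; nothing more can be done
```

The job is handed in at about 25 s of the 70 s allowed. The green wax block is clamped, the handle is folded down, and the arm is clear of the bench.

- **Swinging up:** I gripped the knob and swung the handle to its upright stop. The pads slid about 5 mm along the knob there, so I re-centred and re-gripped with more force.
- **Cranking:** I turned the crank clockwise a little over one turn. The tangential force at the knob was about 6 N from friction alone. It rose to about 10.7 N once both jaws touched the wax, which works out to roughly 37 N on it, within the 10 to 55 N wanted. I took the load off before letting go, so as not to unwind the crank.
- **Folding down:** I pushed the handle part-way in, then pressed it down with closed fingertips. My first press landed on the inner side of the knob, with about 38 N at the wrist (28 N upward, 26 N sideways). I backed off, moved outward and tried again. The second press reached the stop with about 14 N.

**Last checks**
- **Handle:** The top of the knob measured about 108 mm above the bench, as expected for flat. The knob sits a little outside its expected folded spot (about 11 mm rather than 9 mm from the spindle axis), which is within the measuring error.
- **Clamp:** The jaw, wax and pad positions did not change from clamping through to the end.
- **Other things on the bench:** The tweezers, charcoal and orange block looked undisturbed in the final crops. I did not re-check the flux jar and plaster block at the end, but the arm never went near them.

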